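# Refit the descaling rods and put the irons on charge

## Robot

A 7-joint arm with a two-finger parallel gripper is mounted at the origin on the work surface. World frame = base frame: x ahead of the robot, y to its left, z up, the work surface at z = 0. Lengths are in m, angles in rad, forces in N, time in s.
With the tool pointing down it reaches from about 0.425 to 0.925 m from the base axis. Payload 6.8 kg.
Tool frame: the origin (TCP) lies at the very end of the fingers, on their centre line; the grasp point (between the pads) lies 19 mm behind it (grip_point_offset is the distance from the TCP to the grasp point, in m); z points along the fingers, y is the line along which they close (so a half turn about z gives the same grasp; the last joint's range is limited). The gripper opens to 85 mm and grips with 20 to 120 N. Pads are 22 mm wide; open, the fingers measure 114 mm over their backs; the gripper's body (76 mm by 85 mm) begins 54 mm behind the grasp point. The pads swing forward as they close: fully open they stand 13 mm farther back than shut.
Start: joints at [1.22, 0.477, 0.022, 1.555, -0.011, 1.109, -0.083], TCP at [0.162, -0.655, 0.231] pointing down, gripper open.
Joint ranges: [-2.96, 2.96], [-0.34, 2.1], [-1.41, 1.46], [0.24, 2.44], [-1.37, 4.51], [0.17, 1.92], [-2.96, 2.96]. Speed limits (rad/s): [2.39, 2.39, 3.14, 3.14, 3.14, 3.14, 3.14].

## Interface

Orientations are given as a unit quaternion [w, x, y, z].
In Python, from station import * gives the robot as it stands.
- The arm moves only by the tool carry_out, never from a script. Its argument "rows" is text: rows parted by semicolons, each of 4 numbers parted by spaces: the shift along the world's x, y, z in mm, then the turn about the world's z in degrees. In form: dx dy dz yaw; .... A call has 1 to 10 rows; each row shifts and turns the commanded pose from where the row before left it; what a row does not reach is not made up. A row lasts 1/8 s, in which the tool goes at most 62.5 mm and 10.7 degrees, less where a joint would pass 70% of its speed; a pose out of reach is approached as far as the arm can. A call is refused whole if a number of a shift passes 62.5 or a number of a turn 10.7, either way. A call with a gripper value outside its range is refused whole. "claw" is the finger opening in mm, from 0 to 85.4, set as the call begins (left out, the last holds). The fingers move at their own pace and stop on an object; "force" is the grip in N (left out, the last holds). Time passes only in rows, so rows that do not move let the fingers close. It gives the time, the measured TCP pose, the force, the opening and the grip force at its end, in the units of the state.
- get_obs(): the state, without advancing time (a new reading comes with each control period).
- read_camera(name): name is "side" or "top" or "wrist"; returns a dict with "img" (420x560x3 uint8, blue, green, red), "fov_y" (degrees; the focal length in pixels is half the picture's height over the tangent of half this angle, whatever the lens; pixels are square), "cx", "cy" (the principal point, pixels), "distortion" ([k1, k2, p1, p2, k3] as OpenCV has them; the pictures are not rectified), "world_to_cam" (4x4, takes a point from world to camera coordinates). Camera axes: x right, y up, looking along -z (the intrinsics and any distortion apply to the point x, -y, -z); pixel columns grow to the right and rows downward; lengths in m; the calibration is good to about 2 mm. A picture is of the moment at which its call begins. There is no depth.
- hand_in(): hands the job in; it is judged then, once.
Trained networks look in the newest picture that a camera, given by its name, has taken for a name from the list of things; names that differ only in an ending like _2 or _b are one class to them, and where a whole thing is asked for, a point or a joint stands for the part that bears it (a point fixed in the world has none). Each returns a list of dicts, best first, with "confidence" (0 to 1); they miss things now and then, are a little off and sometimes report something else, mostly with a low value. They report only what shows in the picture. A call takes as long as a camera call. They do not tell look-alikes from the thing itself.
- recognise(camera, thing): "centre" ([column, row] in pixels, amid what is visible of it).
- outline_of(camera, thing): "pixels" (420x560 bool, what is visible of it) and "centre" ([column, row] in pixels, amid what is visible of it).
- place_of(camera, thing): "centre" ([column, row] in pixels: a listed point, or the origin of a listed thing).
The state is a dict: "t": time; "q": joint angles; "joint_vel": joint speeds; "joint_torque": joint torques, N m; "eef_pos": TCP position; "tool_rot": TCP orientation; "contact_force": force on the tool from outside, world axes, zero at the start; "torque": the same for the moment, N m; "gripper_width": opening from 0.0 (shut) to 1.0 (fully open); "grasp_force": force on a finger pad.
Only numpy, scipy, OpenCV 4.12 (cv2) and the standard library are available. Lean on these libraries where they do the work, as an engineer would, in place of code of your own. Each camera call takes 0.05 s, during which the arm holds its last target. There are 200 camera calls.

## Task

The cordless irons on the worktop are back from descaling. Fit a clean descaling rod from the drip rack into the hole in each iron, knob fully down on the deck, while the iron is still out on the worktop (the cradle heats up), and then lift the iron by its handle and park it flat in a free bay of the black charging cradle, one iron to a bay, nose to either end. Leave any spare rod hanging in the rack, and do not tip an iron over or disturb the bottles and the tub.

Things in the scene. Friction and masses are not known exactly. Their poses are not given: they have to be found in the camera images.
- ironA: compact cordless iron, one of up to three alike (an absent one is None from the start): 190 mm long (own x, pointed nose +x, square heel), 90 wide (y), 118 high, 0.68 to 0.92 kg, centre of mass near x -18. Origin: centre of the sole's underside, z up. Steel sole 8 mm thick; the body's flat top (deck) is 62 mm up
- ironA_hole (a point): centre of the mouth of ironA's rod hole, in the deck ahead of the handle, at x 46, y 0, z 62 mm of the iron's frame: round, straight down, 8 mm in diameter, 54 mm deep, its edge hardly chamfered, in a round grey collar 31 mm wide; the handle's front pillar begins 27 mm behind it
- ironA_grip (a point): grip point of ironA, inside its handle bar near the centre of mass, at x -20, y 0, z 107 mm of the iron's frame. The bar is level, along x from -87 to +19, 28 mm wide (y), underside 96 mm and top 118 mm up, on a pillar at each end (x -87 to -65 and 3 to 19), with 30 mm clear beneath it
- ironB: compact cordless iron, one of up to three alike (an absent one is None from the start): 190 mm long (own x, pointed nose +x, square heel), 90 wide (y), 118 high, 0.68 to 0.92 kg, centre of mass near x -18. Origin: centre of the sole's underside, z up. Steel sole 8 mm thick; the body's flat top (deck) is 62 mm up
- ironB_hole (a point): centre of the mouth of ironB's rod hole, in the deck ahead of the handle, at x 46, y 0, z 62 mm of the iron's frame: round, straight down, 8 mm in diameter, 54 mm deep, its edge hardly chamfered, in a round grey collar 31 mm wide; the handle's front pillar begins 27 mm behind it
- ironB_grip (a point): grip point of ironB, inside its handle bar near the centre of mass, at x -20, y 0, z 107 mm of the iron's frame. The bar is level, along x from -87 to +19, 28 mm wide (y), underside 96 mm and top 118 mm up, on a pillar at each end (x -87 to -65 and 3 to 19), with 30 mm clear beneath it
- ironC: compact cordless iron, one of up to three alike (an absent one is None from the start): 190 mm long (own x, pointed nose +x, square heel), 90 wide (y), 118 high, 0.68 to 0.92 kg, centre of mass near x -18. Origin: centre of the sole's underside, z up. Steel sole 8 mm thick; the body's flat top (deck) is 62 mm up
- ironC_hole (a point): centre of the mouth of ironC's rod hole, in the deck ahead of the handle, at x 46, y 0, z 62 mm of the iron's frame: round, straight down, 8 mm in diameter, 54 mm deep, its edge hardly chamfered, in a round grey collar 31 mm wide; the handle's front pillar begins 27 mm behind it
- ironC_grip (a point): grip point of ironC, inside its handle bar near the centre of mass, at x -20, y 0, z 107 mm of the iron's frame. The bar is level, along x from -87 to +19, 28 mm wide (y), underside 96 mm and top 118 mm up, on a pillar at each end (x -87 to -65 and 3 to 19), with 30 mm clear beneath it
- rodA: a descaling rod, one of three alike: an upright steel stem 6 mm in diameter and 52 mm long whose last 4 mm taper to 3.6 mm, under a grey knob 26 mm in diameter and 26 mm high; 78 mm long in all, 40 g. Origin: tip of the stem; z along the stem towards the knob
- rodA_seat (a point): centre of the underside of rodA's knob, 52 mm above the tip: it meets the iron's deck (or the rack's top) when the rod is fully home
- rodB: a descaling rod, one of three alike: an upright steel stem 6 mm in diameter and 52 mm long whose last 4 mm taper to 3.6 mm, under a grey knob 26 mm in diameter and 26 mm high; 78 mm long in all, 40 g. Origin: tip of the stem; z along the stem towards the knob
- rodB_seat (a point): centre of the underside of rodB's knob, 52 mm above the tip: it meets the iron's deck (or the rack's top) when the rod is fully home
- rodC: a descaling rod, one of three alike: an upright steel stem 6 mm in diameter and 52 mm long whose last 4 mm taper to 3.6 mm, under a grey knob 26 mm in diameter and 26 mm high; 78 mm long in all, 40 g. Origin: tip of the stem; z along the stem towards the knob
- rodC_seat (a point): centre of the underside of rodC's knob, 52 mm above the tip: it meets the iron's deck (or the rack's top) when the rod is fully home
- cradle: fixed black charging cradle, a low tray 330 mm (own x) by 216 mm (own y), its walls 30 mm high and 5 mm thick, divided across x into three equal bays that run along y, each 103 mm (x) by 206 mm (y) inside, with a floor 5 mm thick. Origin: centre of its underside
- bay0 (a point): centre of the floor of the cradle's bay 0 (at x -108.3, y 0, z 5 mm of the cradle's frame); an iron lies in the bay with its length along the cradle's y, nose to either end
- bay1 (a point): centre of the floor of the cradle's bay 1 (at x 0, y 0, z 5 mm of the cradle's frame); an iron lies in the bay with its length along the cradle's y, nose to either end
- bay2 (a point): centre of the floor of the cradle's bay 2 (at x 108.3, y 0, z 5 mm of the cradle's frame); an iron lies in the bay with its length along the cradle's y, nose to either end
- rack: fixed steel drip rack, 170 mm (own x) by 62 mm (y), its top plate 67 mm high with three 8 mm holes in a row along x, 50 mm apart, in which the rods hang by their knobs. Origin: centre of its underside
- detergent: bystander: white detergent bottle, 76 mm diameter, 200 mm high; origin centre of underside
- sprayer: bystander: white spray bottle, 72 mm diameter, 176 mm high; origin centre of underside
- tub: bystander: white round stain-remover tub with grey lid, 108 mm diameter, 116 mm high; origin centre of underside
Mind the look-alikes: they are no part of the job. What is shaped like the ironC but blue or green is not meant. Leave any pink look-alike of the ironB alone.

How it is judged:
By the outcome, as a careful person would: the job done as asked, in the order asked, and still so for the second after the job is handed in, with the robot touching nothing.
Of ironA, ironB, ironC only 2 to 3 are there at a start; the rules pass over those that are not, and their reading is None.
At some moment in a run one of ironA, ironB, ironC may be knocked a few centimetres aside while the robot is not near it.
It also fails if it takes over 210 s, if anything falls off the work surface, if the arm or the gripper's body presses on something with over 40 N, if the wrist force passes 120 N, or if a joint passes its speed limit or range.

## Working session

There is one attempt and no reset: what is moved stays moved. The work goes in short steps, Python scripts to look and compute and a tool call to move; the robot and the scene stay as the last step left them, time stands still between calls to the robot, and variables do not carry over. Pictures are saved under pics/ and viewed, at most 14 in all, crops included, and the job is handed in when it is done.

Besides the shell and the picture viewer there is one more tool, called after ">>>" by a JSON object that holds its "fn" and its "kwargs", one argument or row to a line. carry_out: Moves the arm, as the interface text tells. Its arguments: {"type":"object","properties":{"rows":{"type":"string"},"claw":{"type":"number"},"force":{"type":"number"}},"required":["rows"]}

```bash
ls; mkdir -p pics; python3 - <<'E'
from station import *
import cv2,numpy as np
o=get_obs();print({k:np.round(v,3) for k,v in o.items()})
ims=[]
for c in ["top","side"]:
    r=read_camera(c);cv2.imwrite(f"pics/{c}0.png",r["img"])
    print(c,r["fov_y"],r["cx"],r["cy"],r["distortion"],np.round(r["world_to_cam"],3).tolist())
    for th in ["ironA","ironA_hole","ironA_grip","rodA","rodA_seat","cradle","bay0","bay1","bay2","rack","detergent","sprayer","tub"]:
        print(th,[(np.round(d["centre"]).tolist(),round(d["confidence"],2)) for d in place_of(c,th)])
E
```

```text
pics
{'t': np.float64(0.0), 'q': array([ 1.22 ,  0.478,  0.022,  1.556, -0.011,  1.109, -0.083]), 'joint_vel': array([-0.001, -0.   , -0.   , -0.002,  0.   , -0.001,  0.   ]), 'joint_torque': array([-0.0000e+00, -5.9644e+01,  1.6080e+00, -2.8120e+01,  1.2000e-02,
        9.0000e-03,  0.0000e+00]), 'eef_pos': array([ 0.162, -0.655,  0.23 ]), 'tool_rot': array([-0.001,  0.993,  0.121, -0.   ]), 'contact_force': array([-0.128,  0.355,  0.172]), 'torque': array([-0.068, -0.004,  0.037]), 'grasp_force': np.float64(0.0), 'gripper_width': np.float64(1.001)}
top 55.79812701824074 287.7782930208827 206.5870865892584 [-0.06169572  0.          0.          0.          0.        ] [[0.025, -1.0, 0.009, -0.011], [0.986, 0.026, 0.163, -0.522], [-0.163, 0.005, 0.987, -1.193], [0.0, 0.0, 0.0, 1.0]]
ironA [([414.0, 221.0], 0.29)]
ironA_hole []
ironA_grip []
rodA [([419.0, 233.0], 0.43), ([333.0, 201.0], 0.27), ([217.0, 139.0], 0.27)]
rodA_seat [([423.0, 234.0], 0.38)]
cradle [([333.0, 202.0], 0.97)]
bay0 [([336.0, 233.0], 0.98), ([334.0, 169.0], 0.9), ([333.0, 204.0], 0.83)]
bay1 [([336.0, 233.0], 0.9
[... 492 characters left out ...]
 -0.451], [0.258, 0.569, 0.781, -0.211], [-0.355, -0.696, 0.624, -1.264], [0.0, 0.0, 0.0, 1.0]]
ironA []
ironA_hole [([356.0, 352.0], 0.22)]
ironA_grip [([344.0, 189.0], 0.75), ([266.0, 180.0], 0.6)]
rodA [([336.0, 367.0], 0.47)]
rodA_seat [([240.0, 188.0], 0.75), ([335.0, 349.0], 0.67)]
cradle [([317.0, 270.0], 0.97), ([316.0, 264.0], 0.29)]
bay0 [([349.0, 257.0], 0.64), ([316.0, 267.0], 0.6)]
bay1 [([349.0, 257.0], 0.64), ([316.0, 267.0], 0.6)]
bay2 [([349.0, 257.0], 0.64), ([316.0, 267.0], 0.6)]
rack [([353.0, 356.0], 0.64)]
detergent [([375.0, 325.0], 0.32)]
sprayer [([342.0, 187.0], 0.89), ([307.0, 169.0], 0.51), ([356.0, 356.0], 0.3)]
tub [([371.0, 215.0], 0.97), ([308.0, 170.0], 0.3)]
```

```bash
python3 - <<'E'
import cv2
a=cv2.imread("pics/top0.png");b=cv2.imread("pics/side0.png")
cv2.imwrite("pics/top0c.png",cv2.resize(a[80:300,150:480],None,fx=2.4,fy=2.4,interpolation=2))
cv2.imwrite("pics/side0c.png",cv2.resize(b[120:410,150:500],None,fx=2,fy=2,interpolation=2))
E
```

```text
(no output)
```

View pics/top0c.png

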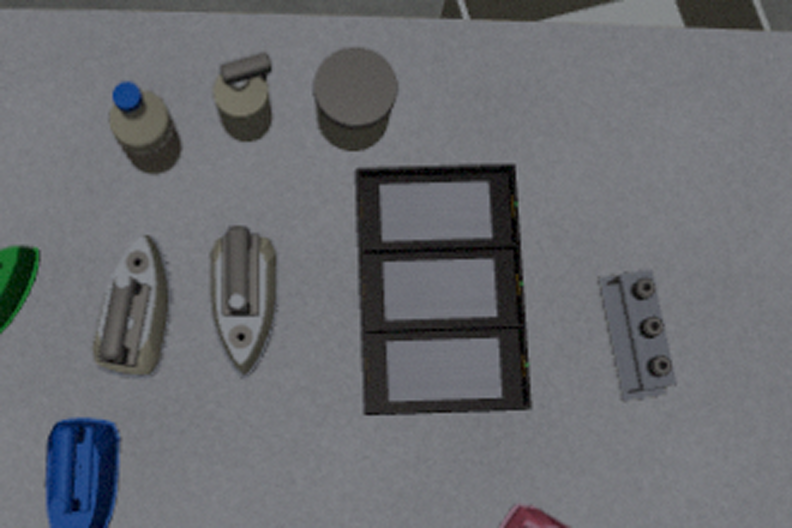

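View pics/side0c.png

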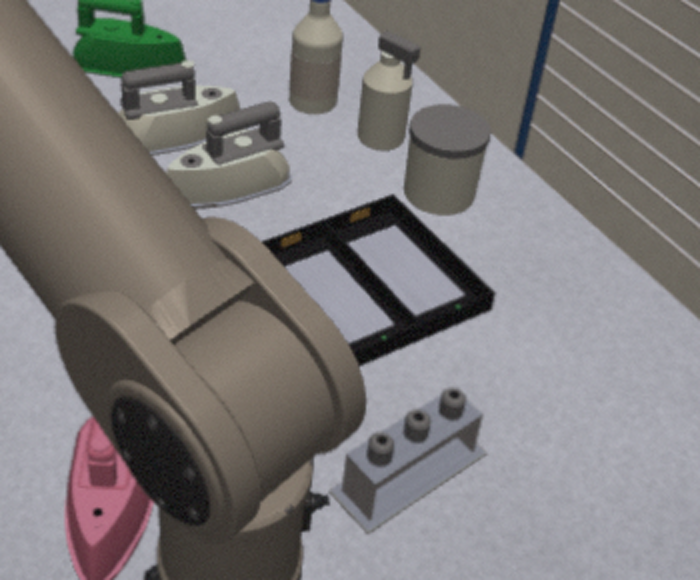

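Top crop: two white irons, full-image pixels about (206,209) nose up and (251,205) nose down. Look-alikes are green (150,200), blue (184,280) and pink (370,300). The cradle is at (335,200) with all bays empty, and the rack is at (415,220) with three rods. Next I'll write helpers, get coarse positions and check the rest of the top picture.

```bash
cat > h.py <<'E'
from station import *
import cv2,numpy as np
def cam(n):
    r=read_camera(n);r["name"]=n
    f=210/np.tan(np.radians(r["fov_y"]/2))
    r["K"]=np.array([[f,0,r["cx"]],[0,f,r["cy"]],[0,0,1.]])
    r["W"]=np.diag([1,-1,-1,1.])@np.array(r["world_to_cam"])  # opencv axes
    r["d"]=np.array(r["distortion"]);return r
def proj(r,P):
    W=r["W"];return cv2.projectPoints(np.atleast_2d(np.array(P,float)),cv2.Rodrigues(W[:3,:3])[0],W[:3,3],r["K"],r["d"])[0][:,0]
def ray(r,px):
    u=cv2.undistortPoints(np.array([[px]],float),r["K"],r["d"])[0,0]
    R=r["W"][:3,:3];d=R.T@np.array([u[0],u[1],1]);return -R.T@r["W"][:3,3],d/np.linalg.norm(d)
def onz(r,px,z):
    o,d=ray(r,px);return o+d*(z-o[2])/d[2]
def tri(obs):
    A=np.zeros((3,3));b=np.zeros(3)
    for r,px in obs:
        o,d=ray(r,px);M=np.eye(3)-np.outer(d,d);A+=M;b+=M@o
    return np.linalg.solve(A,b)
def tool():
    o=get_obs();w,x,y,z=o["tool_rot"]
    ty=np.array([2*(x*y-w*z),1-2*(x*x+z*z)])
    print("t%.2f tcp(mm)"%o["t"],np.round(o["eef_pos"]*1000,1),"ty yaw %.1f"%np.degrees(np.arctan2(ty[1],ty[0])),"F",np.round(o["contact_force"],1),"w %.3f g %.1f"%(o["gripper_width"],o["grasp_force"]),"q",np.round(o["q"],2));return o
E
python3 - <<'E'
from h import *
o=tool()
t=cam("top")
mm=lambda p:np.round(p*1000).tolist()
c=lambda x,y:(150+x/2.4,80+y/2.4)
for n,p,z in [("i1hole",c(137,262),.062),("i2hole",c(241,337),.062),("i1heelbar",c(112,355),.118),("i1frontbar",c(126,283),.118),("i2 bar back",c(237,232),.118),("i2 barfront",c(237,300),.118),("rod1",c(644,288),.093),("rod2",c(652,326),.093),("rod3",c(659,365),.093),("cr TL",c(357,170),.03),("TR",c(515,165),.03),("BR",c(530,408),.03),("BL",c(364,414),.03),("tub",c(355,85),.116),("spr",c(243,95),.12),("det",c(140,118),.15),("blue",c(85,430),.1)]:
    print(n,mm(onz(t,p,z)))
w=cam("wrist");C=np.linalg.inv(w["W"]);print("wrist cam pos rel tcp",mm(C[:3,3]-o["eef_pos"]),"axes",np.round(C[:3,:3],2).tolist(),w["fov_y"],w["d"])
cv2.imwrite("pics/both.png",np.hstack([cv2.resize(t["img"],(440,330)),cv2.resize(w["img"],(360,270)).copy() if 0 else cv2.copyMakeBorder(cv2.resize(w["img"],(360,270)),0,60,0,0,0)]))
E
```

```text
t1.40 tcp(mm) [ 162.3 -655.2  231.3] ty yaw -76.1 F [ 0.2 -0.  -0.2] w 1.000 g 0.0 q [ 1.22  0.48  0.02  1.56 -0.01  1.11 -0.08]
i1hole [567.0, 254.0, 62.0]
i2hole [473.0, 116.0, 62.0]
i1heelbar [440.0, 266.0, 118.0]
i1frontbar [529.0, 254.0, 118.0]
i2 bar back [597.0, 121.0, 118.0]
i2 barfront [512.0, 117.0, 118.0]
rod1 [545.0, -392.0, 93.0]
rod2 [497.0, -400.0, 93.0]
rod3 [448.0, -408.0, 93.0]
cr TL [708.0, -28.0, 30.0]
TR [721.0, -242.0, 30.0]
BR [394.0, -259.0, 30.0]
BL [382.0, -44.0, 30.0]
tub [793.0, -21.0, 116.0]
spr [774.0, 121.0, 120.0]
det [730.0, 243.0, 150.0]
blue [350.0, 297.0, 100.0]
wrist cam pos rel tcp [74.0, 18.0, 143.0] axes [[0.24, -0.93, -0.29], [-0.97, -0.23, -0.07], [-0.0, 0.3, -0.95]] 69.17770554169893 [0.01939322 0.         0.         0.         0.        ]
```

View pics/both.png

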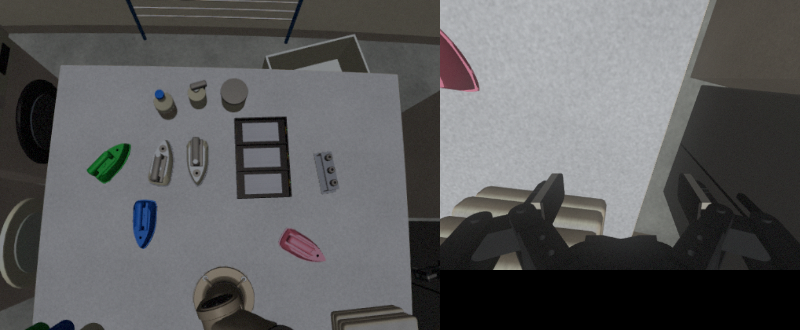

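Only two white irons are present, which is consistent with 2 to 3. Candidates for the iron: green (155,205), blue (184,280) and pink (383,312) are all excluded by colour. The whites at (206,209) and (251,205) are the ones to use. For the rods, the rack at (415,217) is the only source. I'm moving over the rack.

>>> {"fn": "carry_out", "kwargs": {
  "rows": "48 36 -1 -0.6;48 36 -1 -0.6;48 36 -1 -0.6;48 36 -1 -0.6;48 37 -1 -0.6;48 37 -1 -0.8;47 37 0 -0.8;0 0 0 0;0 0 0 0",
  "claw": 50
}}

```text
t: 2.62
eef_pos: [0.497, -0.4005, 0.2252]
tool_rot: [0.0, 0.997, 0.081, -0.0]
contact_force: [0.2, -0.6, 0.1]
gripper_width: 0.586
grasp_force: 0.0
```

```bash
cat >> h.py <<'E'
mm=lambda p:np.round(np.array(p)*1000,1).tolist()
def pl(r,th):
    return [(np.array(d["centre"]),d["confidence"]) for d in place_of(r["name"],th)]
E
python3 - <<'E'
from h import *
tool();w=cam("wrist");t=cam("top");s=cam("side")
cv2.imwrite("pics/w1.png",w["img"]);np.save("w1.npy",w["W"])
for th,z in [("rodA_seat",.067),("rodA",.015),("rack",0)]:
    for r in (w,t,s):
        print(th,r["name"],[(np.round(p,1).tolist(),round(c,2),mm(onz(r,p,z))) for p,c in pl(r,th)])
print(proj(w,get_obs()["eef_pos"]))
E
```

```text
t2.62 tcp(mm) [ 497.  -400.5  225.2] ty yaw -80.7 F [ 0.2 -0.6  0.1] w 0.586 g 0.0 q [ 0.64  0.42 -0.08  1.65  0.04  1.07 -0.86]
rodA_seat wrist [([285.5, 243.6], 0.69, [446.7, -413.8, 67.0])]
rodA_seat top [([426.9, 233.6], 0.5, [446.0, -424.2, 67.0])]
rodA_seat side [([335.4, 349.9], 0.65, [438.7, -413.7, 67.0]), ([357.5, 349.0], 0.21, [480.2, -430.4, 67.0])]
rodA wrist [([283.2, 227.5], 0.77, [445.7, -411.8, 15.0]), ([284.6, 198.2], 0.68, [482.7, -407.4, 15.0])]
rodA top [([413.4, 234.1], 0.54, [448.8, -399.3, 15.0]), ([207.5, 207.1], 0.28, [518.4, 258.5, 15.0])]
rodA side [([334.9, 364.4], 0.69, [443.8, -412.6, 15.0])]
rack wrist [([282.5, 182.5], 0.85, [498.1, -402.4, 0.0])]
rack top [([412.4, 217.8], 0.56, [503.3, -402.2, 0.0]), ([334.8, 200.0], 0.35, [555.1, -149.4, 0.0])]
rack side [([354.8, 357.2], 0.81, [498.4, -406.3, 0.0]), ([338.1, 348.7], 0.53, [477.6, -372.9, -0.0]), ([374.7, 324.1], 0.34, [587.8, -350.1, 0.0]), ([368.5, 212.0], 0.17, [802.8, -6.0, 0.0])]
[[280.07645443 271.08680019]]
```

View pics/w1.png

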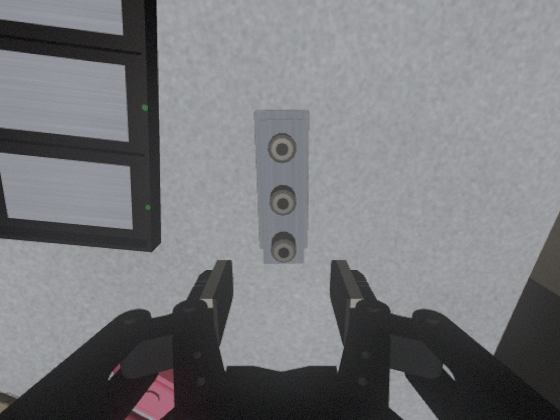

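The wrist view shows the rack with three knobs, whose tops are at (282,150), (283,203) and (284,252).

```bash
python3 - <<'E'
from h import *
w=cam("wrist");t=cam("top")
g=cv2.cvtColor(w["img"],6)
def dark(p,n=5):
    x,y=int(p[0]),int(p[1]);a=g[y-n:y+n+1,x-n:x+n+1].astype(float);wt=np.clip(np.percentile(a,55)-a,0,None)
    Y,X=np.mgrid[y-n:y+n+1,x-n:x+n+1];return (wt*X).sum()/wt.sum(),(wt*Y).sum()/wt.sum()
for p,q in [((282,149),(644,288)),((283,203),(652,326)),((284,252),(659,365))]:
    c=dark(p);print(np.round(c,1),mm(onz(w,c,.093)),"tri",mm(tri([(w,c),(t,(150+q[0]/2.4,80+q[1]/2.4))])))
tool()
E
```

```text
[281.5 149. ] [546.9, -392.9, 93.0] tri [546.0, -393.2, 87.6]
[282.6 203.6] [497.5, -401.9, 93.0] tri [496.8, -401.8, 89.8]
[283.4 252.4] [448.4, -410.8, 93.0] tri [447.6, -410.1, 89.9]
t3.33 tcp(mm) [ 497.3 -400.2  225.3] ty yaw -80.7 F [ 0.  -0.2 -0.4] w 0.590 g 0.0 q [ 0.64  0.42 -0.08  1.65  0.04  1.07 -0.86]
```

>>> {"fn": "carry_out", "kwargs": {
  "rows": "25 4 0 -0.5;24.5 3.5 -20 -0.5;0 0 -40 0;0 0 -40 0;0 0 -25 0;0 0 -15 0;0 0 -10 0;0 0 -4 0;0 0 0 0;0 0 0 0",
  "claw": 50
}}

```text
t: 4.58
eef_pos: [0.5473, -0.3931, 0.0722]
tool_rot: [0.0, 0.997, 0.072, 0.001]
contact_force: [-0.5, -0.1, -0.2]
gripper_width: 0.587
grasp_force: 0.0
```

>>> {"fn": "carry_out", "kwargs": {
  "rows": "0 0 0 0;0 0 0 0;0 0 0 0;0 0 0 0;0 0 0 0;0 0 0 0",
  "claw": 15,
  "force": 45
}}

```text
t: 5.32
eef_pos: [0.5472, -0.393, 0.072]
tool_rot: [0.0, 0.997, 0.072, 0.0]
contact_force: [-0.6, 1.7, 5.9]
gripper_width: 0.283
grasp_force: 44.2
```

```bash
python3 - <<'E'
from h import *
tool();w=cam("wrist");cv2.imwrite("pics/w2.png",w["img"])
E
```

```text
t5.33 tcp(mm) [ 547.2 -393.    72. ] ty yaw -81.7 F [-0.6  1.7  5.9] w 0.283 g 44.2 q [ 0.59  0.64 -0.08  1.67  0.07  0.83 -0.95]
```

View pics/w2.png

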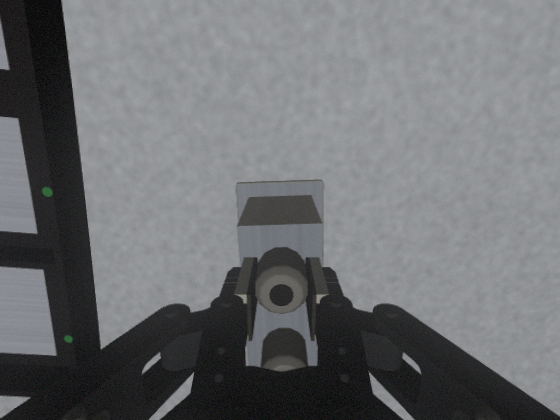

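Rod gripped (opening about 24 mm). Lifting and carrying it toward the second iron.

>>> {"fn": "carry_out", "kwargs": {
  "rows": "0 0 10 0;0 0 45 0;0 0 55 0;-8 50 45 0;-8 58 0 -1;-8 58 0 -1;-8 58 0 -1;-8 58 0 -1;-8 58 0 -1;-8 56 0 -0.6"
}}

```text
t: 6.62
eef_pos: [0.4907, 0.0013, 0.2232]
tool_rot: [0.0, 1.0, 0.024, 0.0]
contact_force: [1.2, -0.4, -0.4]
gripper_width: 0.285
grasp_force: 45.6
```

>>> {"fn": "carry_out", "kwargs": {
  "rows": "-8 52 0 0;-6 40 0 0;-4 21 0 0;0 0 0 0;0 0 0 0"
}}

```text
t: 7.25
eef_pos: [0.4735, 0.1112, 0.2229]
tool_rot: [0.0, 1.0, 0.023, -0.0]
contact_force: [0.9, -0.1, -0.6]
gripper_width: 0.29
grasp_force: 45.6
```

```bash
python3 - <<'E'
from h import *
tool();w=cam("wrist");cv2.imwrite("pics/w3.png",w["img"])
for th,z in [("ironA_hole",.062),("ironA_grip",.107),("ironA",0),("rodA",None)]:
    print(th,[(np.round(p,1).tolist(),round(c,2),mm(onz(w,p,z)) if z is not None else 0) for p,c in pl(w,th)])
E
```

```text
t7.25 tcp(mm) [473.5 111.2 222.9] ty yaw -87.4 F [ 0.9 -0.1 -0.6] w 0.290 g 45.6 q [-0.06  0.2  -0.34  1.99  0.08  0.97 -1.96]
ironA_hole [([129.2, 90.2], 0.67, [567.2, 254.8, 62.0]), ([486.7, 219.6], 0.58, [457.9, -104.5, 62.0]), ([281.4, 269.6], 0.17, [389.7, 106.6, 62.0])]
ironA_grip []
ironA []
rodA []
```

View pics/w3.png

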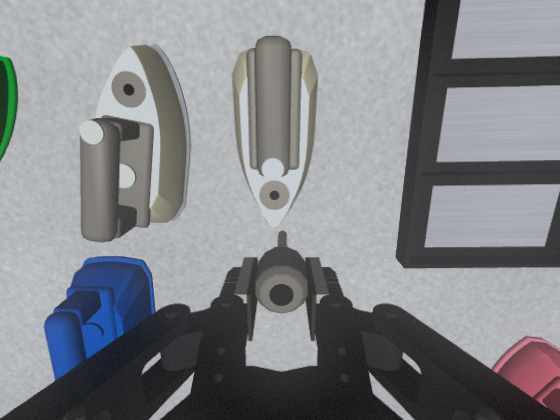

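The wrist view shows iron 2's hole at (275,195) with its nose toward me, the rod stem tip at (282,233), and iron 1's hole at (129,90). Measuring the tip against the hole.

```bash
cat >> h.py <<'E'
def dark(r,p,n=6):
    g=cv2.cvtColor(r["img"],6)
    for _ in range(4):
        x,y=int(round(p[0])),int(round(p[1]));a=g[y-n:y+n+1,x-n:x+n+1].astype(float);wt=np.clip((a.min()+np.median(a))/2-a,0,None)
        Y,X=np.mgrid[y-n:y+n+1,x-n:x+n+1];p=((wt*X).sum()/wt.sum(),(wt*Y).sum()/wt.sum())
    return np.array(p)
def crop(r,x0,y0,x1,y1,k,name): cv2.imwrite("pics/"+name,cv2.resize(r["img"][y0:y1,x0:x1],None,fx=k,fy=k,interpolation=2))
E
python3 - <<'E'
from h import *
o=tool();w=cam("wrist");t=cam("top")
tcp=o["eef_pos"]
h=dark(w,(275,195));h1=dark(w,(129,90))
print("hole2",h,mm(onz(w,h,.062)),"hole1",mm(onz(w,h1,.062)))
a=onz(w,(274,38),.118);print("bar heel top",mm(a), "pillar dot",mm(onz(w,(273,168),.118)))
for z in(-.055,-.057,-.059): print("pred tip px",proj(w,tcp+[0,0,z]))
print("tip obs",mm(onz(w,(282,233),tcp[2]-.057)-tcp), "knob top", mm(onz(w,dark(w,(282,294)),tcp[2]+.021)-tcp))
for p in [(250,205),(205,209)]:pass
print("top cam hole2",proj(t,onz(w,h,.062)))
crop(w,230,150,330,310,5,"c1.png")
E
```

```text
t7.50 tcp(mm) [473.6 111.5 222.8] ty yaw -87.4 F [-0.6 -0.9 -0.9] w 0.286 g 45.6 q [-0.06  0.2  -0.34  1.99  0.08  0.97 -1.96]
hole2 [274.28727937 194.86427267] [474.6, 118.1, 62.0] hole1 [568.4, 255.3, 62.0]
bar heel top [604.0, 122.0, 118.0] pillar dot [511.0, 119.4, 118.0]
pred tip px [[280.54848047 233.4729693 ]]
pred tip px [[280.55441233 232.44012176]]
pred tip px [[280.56023892 231.4255739 ]]
tip obs [-0.4, -1.0, -57.0] knob top [-1.8, 1.3, 21.0]
top cam hole2 [[249.60750612 219.97678667]]
```

View pics/c1.png

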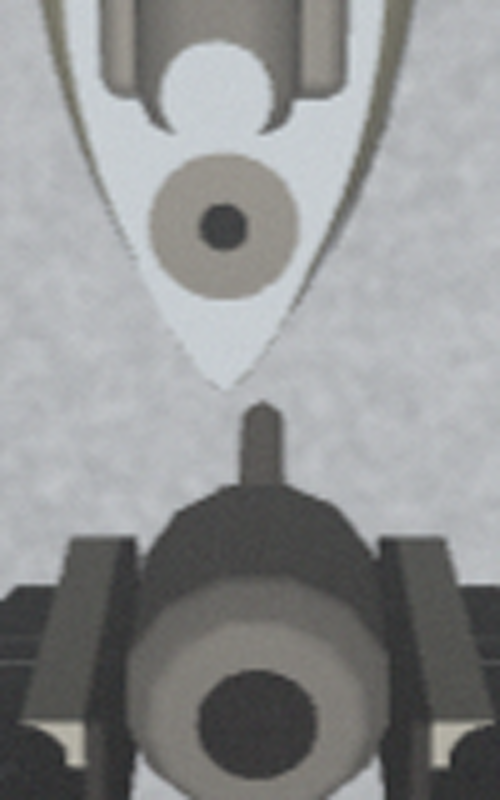

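Tip offset from the TCP is about (+0.4, −1.0) mm and hole 2 is at (474.6, 118.1). Moving above the hole with the tip about 12 mm over the deck.

>>> {"fn": "carry_out", "kwargs": {
  "rows": "0.6 7.6 0 -1;0 0 -25 0;0 0 -35 0;0 0 -22 0;0 0 -10 0;0 0 0 0;0 0 0 0"
}}

```text
t: 8.48
eef_pos: [0.4747, 0.1204, 0.1317]
tool_rot: [-0.0, 1.0, 0.015, 0.001]
contact_force: [-0.2, 0.5, 0.3]
gripper_width: 0.286
grasp_force: 45.6
```

```bash
python3 - <<'E'
from h import *
o=tool();w=cam("wrist");tcp=o["eef_pos"]
h=proj(w,[.4746,.1181,.062])[0];print("hole pred",h,"dark",dark(w,h,7))
print("tip pred",proj(w,tcp+[.0004,-.001,-.057]))
x,y=h.astype(int);x=int(x);y=int(y);crop(w,x-40,y-50,x+60,y+50,6,"c2.png");print(x-40,y-50)
E
```

```text
t8.47 tcp(mm) [474.7 120.4 131.7] ty yaw -88.3 F [-0.2  0.5  0.3] w 0.286 g 45.6 q [-0.1   0.32 -0.32  2.07  0.15  0.77 -2.06]
hole pred [283.7331578  226.68627066] dark [283.90929204 226.16887906]
tip pred [[282.02389941 232.08458566]]
243 176
```

View pics/c2.png

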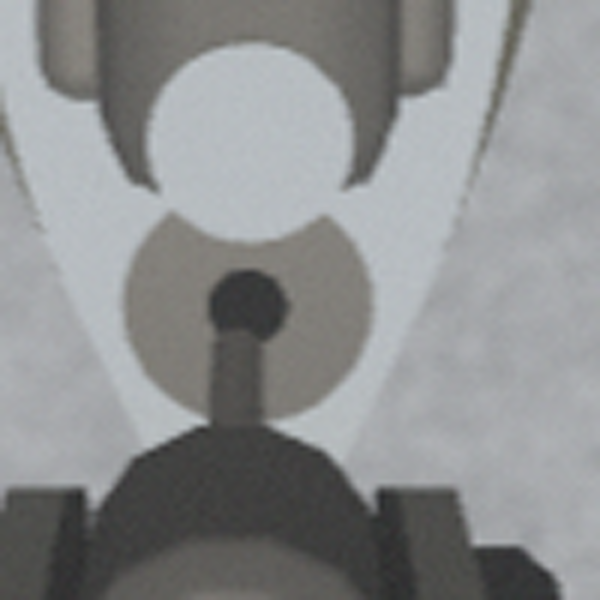

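The crop shows the hole centre at about (284.3,226.8) px and the tip at about (282.7,231.7). The correction is dx −0.7, dy −1.2. Then I'll descend gently.

>>> {"fn": "carry_out", "kwargs": {
  "rows": "-0.7 -1.2 0 0;0 0 -5 0;0 0 -5 0;0 0 -4 0;0 0 -3 0;0 0 -3 0;0 0 0 0"
}}

```text
t: 9.4
eef_pos: [0.4733, 0.1188, 0.1106]
tool_rot: [0.0, 1.0, 0.015, -0.0]
contact_force: [0.0, 0.9, -0.5]
gripper_width: 0.287
grasp_force: 45.6
```

The tip is about 8 mm in with no resistance, so I'm going down further.

>>> {"fn": "carry_out", "kwargs": {
  "rows": "0 0 -8 0;0 0 -8 0;0 0 -8 0;0 0 -8 0;0 0 -6 0;0 0 -3 0;0 0 0 0"
}}

```text
t: 10.28
eef_pos: [0.4735, 0.1188, 0.0697]
tool_rot: [0.0, 1.0, 0.015, 0.0]
contact_force: [2.2, 0.5, -2.0]
gripper_width: 0.284
grasp_force: 45.5
```

>>> {"fn": "carry_out", "kwargs": {
  "rows": "0 0 -1.5 0;0 0 -1 0;0 0 -1 0;0 0 0 0"
}}

```text
t: 10.78
eef_pos: [0.4737, 0.1188, 0.0671]
tool_rot: [0.0, 1.0, 0.015, 0.0]
contact_force: [-0.1, -1.5, 8.6]
gripper_width: 0.287
grasp_force: 46.7
```

Contact of 8.6 N at z = 67.1 means the knob is seated on the deck. Releasing, rising over the handle and checking.

>>> {"fn": "carry_out", "kwargs": {
  "rows": "0 0 0.5 0;0 0 0 0;0 0 0 0;0 0 5 0;0 0 20 0;0 0 45 0;22 0 45 0;45 1 10 0;0 0 0 0;0 0 0 0",
  "claw": 50
}}

```text
t: 12.02
eef_pos: [0.5393, 0.1197, 0.1913]
tool_rot: [0.0, 1.0, 0.015, -0.001]
contact_force: [-0.8, 0.0, -0.6]
gripper_width: 0.585
grasp_force: 0.0
```

```bash
python3 - <<'E'
from h import *
o=tool();w=cam("wrist");tcp=o["eef_pos"];t=cam("top");s=cam("side")
for z in(.088,.114):print(z,proj(w,[.4746,.1179,z]))
crop(w,140,0,420,420,1.9,"w4.png")
p=proj(s,[.474,.118,.08])[0].astype(int);crop(s,int(p[0])-50,int(p[1])-50,int(p[0])+90,int(p[1])+50,5,"s4.png")
E
python3 -c "
import cv2,numpy as np
a=cv2.imread('pics/w4.png');a=cv2.resize(a,(400,600));b=cv2.imread('pics/s4.png');b=cv2.resize(b,(400,286));b=cv2.copyMakeBorder(b,0,314,0,0,0);cv2.imwrite('pics/ws4.png',np.hstack([a,b]))"
```

```text
t12.03 tcp(mm) [539.3 119.7 191.3] ty yaw -88.3 F [-0.8  0.  -0.6] w 0.585 g 0.0 q [-0.07  0.34 -0.32  1.87  0.13  0.95 -1.99]
0.088 [[280.59120165 280.51341098]]
0.114 [[280.53093219 296.58015463]]
```

View pics/ws4.png

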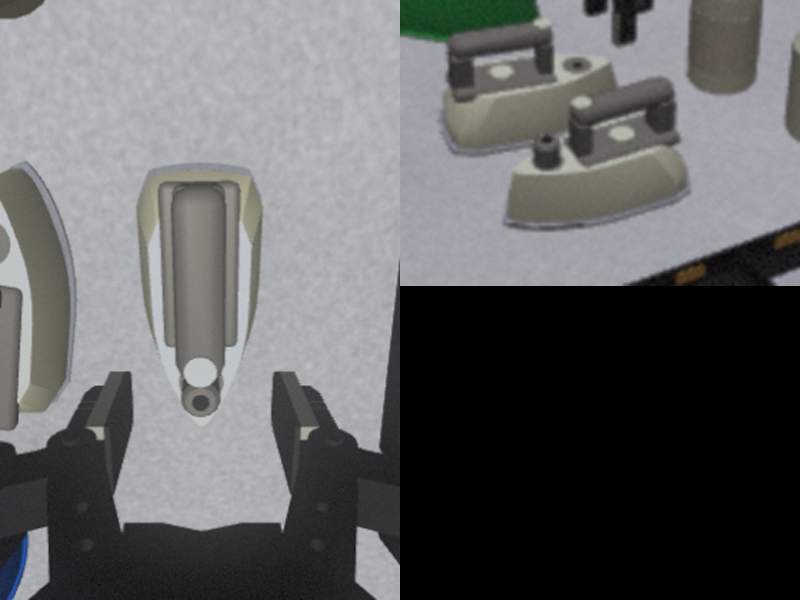

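The knob sits flush on the deck: it is seen at (280.7,281) px and a seated knob is predicted at (280.6,280.5). The handle is centred between the fingers. Gripping the handle.

>>> {"fn": "carry_out", "kwargs": {
  "rows": "0.5 0 -30 0;0 0 -35 0;0 0 -25 0;0 0 -13 0;0 0 0 0"
}}

```text
t: 12.8
eef_pos: [0.54, 0.1197, 0.0882]
tool_rot: [0.0, 1.0, 0.015, -0.001]
contact_force: [0.6, 0.0, 0.0]
gripper_width: 0.588
grasp_force: 0.0
```

>>> {"fn": "carry_out", "kwargs": {
  "rows": "0 0 0 0;0 0 0 0;0 0 0 0;0 0 0 0;0 0 0 0;0 0 5 0;0 0 10 0;0 0 20 0;0 0 30 0;0 0 0 0",
  "claw": 15,
  "force": 90
}}

```text
t: 14.05
eef_pos: [0.5423, 0.1201, 0.1557]
tool_rot: [-0.0, 1.0, 0.015, 0.002]
contact_force: [1.1, -0.2, -8.5]
gripper_width: 0.308
grasp_force: 89.6
```

```bash
python3 - <<'E'
from h import *
tool();t=cam("top");s=cam("side")
for r in(t,s):
  for th,z in [("bay0",.005),("cradle",0)]:
    print(r["name"],th,[(np.round(p,1).tolist(),round(c,2),mm(onz(r,p,z))) for p,c in pl(r,th)])
# outer wall-top corners by mask of black
hsv=t["img"].max(2);m=(hsv<60).astype(np.uint8);m[:140]=0;m[260:]=0;m[:,:290]=0;m[:,:375].copy();m[:,378:]=0
m=cv2.morphologyEx(m,3,np.ones((9,9)))
cs=max(cv2.findContours(m,0,2)[0],key=cv2.contourArea);b=cv2.boxPoints(cv2.minAreaRect(cs));print(np.round(b,1).tolist(),[mm(onz(t,p,.03)) for p in b])
crop(t,200,130,400,270,4,"t5.png")
E
```

```text
t14.05 tcp(mm) [542.3 120.1 155.7] ty yaw -88.3 F [ 1.1 -0.2 -8.5] w 0.308 g 89.6 q [-0.08  0.39 -0.31  1.9   0.15  0.87 -2.01]
top bay0 [([330.1, 168.1], 0.85, [659.9, -132.8, 5.0]), ([333.8, 201.4], 0.66, [549.5, -145.5, 5.0]), ([337.0, 233.4], 0.59, [446.2, -156.4, 5.0])]
top cradle [([332.4, 201.2], 0.71, [550.9, -141.6, 0.0])]
side bay0 [([350.7, 256.9], 0.95, [653.6, -146.0, 5.0]), ([317.2, 266.4], 0.82, [558.4, -140.3, 5.0]), ([279.9, 280.7], 0.81, [451.3, -145.2, 5.0])]
side cradle [([317.6, 267.3], 0.94, [560.5, -139.2, 0.0]), ([280.6, 283.3], 0.31, [451.2, -149.4, 0.0])]
[[290.0, 140.0], [370.0, 140.0], [370.0, 259.0], [290.0, 259.0]] [[743.6, 0.9, 30.0], [751.6, -259.9, 30.0], [366.6, -256.3, 30.0], [360.7, -8.3, 30.0]]
```

View pics/t5.png

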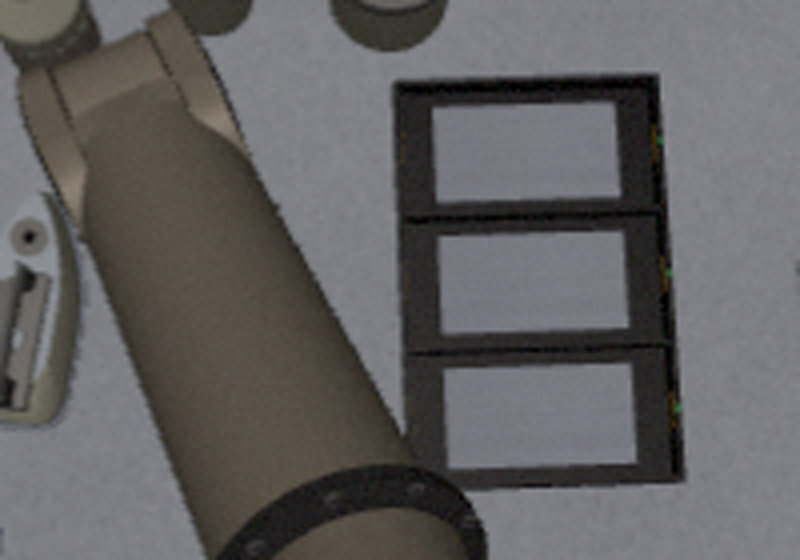

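Iron lifted (8.5 N load). Cradle wall-top corners in the top image: TL (298.3,150.8), TR (364.5,149), BR (371,250), and dividers at rows about 184.5 and 218. Working out the pose.

```bash
python3 - <<'E'
from h import *
o=tool();t=cam("top");s=cam("side")
c=lambda x,y:onz(t,(200+x/4,130+y/4),.03)
TL,TR,BR=c(393,81),c(658,75),c(684,482)
print(mm(TL),mm(TR),mm(BR),np.linalg.norm(TL-TR),np.linalg.norm(TR-BR))
# cradle own x ~ world +x ; fit pose to wall-top points (165,108),(165,-108),(-165,-108)
from scipy.optimize import least_squares
M=np.array([[.165,.108],[.165,-.108],[-.165,-.108]]);P=np.array([TL,TR,BR])[:,:2]
def f(v):
    R=np.array([[np.cos(v[2]),-np.sin(v[2])],[np.sin(v[2]),np.cos(v[2])]]);return ((M@R.T+v[:2])-P).ravel()
r=least_squares(f,[.55,-.14,0.05]);v=r.x;print(mm(v[:2]),np.degrees(v[2]),mm(r.fun))
for n,x in(("near",-.1083),("mid",0),("far",.1083)):
    print(n,mm([v[0]+x*np.cos(v[2]),v[1]+x*np.sin(v[2])]))
cv2.imwrite("pics/s5.png",s["img"])
w=cam("wrist");cv2.imwrite("pics/w5.png",w["img"])
E
```

```text
t14.35 tcp(mm) [539.8 119.4 152.4] ty yaw -88.3 F [-0.4  0.3 -8.7] w 0.314 g 89.6 q [-0.08  0.39 -0.31  1.91  0.15  0.87 -2.01]
[709.7, -26.6, 30.0] [721.3, -241.5, 30.0] [392.9, -259.6, 30.0] 0.21528894546225874 0.3288228828221487
[551.1, -143.0] 3.1262245464085123 [0.2, 0.5, 0.5, -0.2, -0.7, -0.2]
near [443.0, -148.9]
mid [551.1, -143.0]
far [659.2, -137.0]
```

Cradle pose: centre (551,−143), yaw 3.1°, fit residual under 1 mm. Parking iron 2 in the far bay, nose toward −y. The grip target is (658,−117).

>>> {"fn": "carry_out", "kwargs": {
  "rows": "13.1 -26.3 5 10.2;13.1 -26.3 5 10.2;13.1 -26.3 5 10.2;13.1 -26.3 0 10.2;13.1 -26.3 0 10.2;13.1 -26.3 0 10.2;13.1 -26.3 0 10.2;13.1 -26.3 0 10.2;13.1 -26.3 0 9.8;0 0 0 0"
}}

```text
t: 15.75
eef_pos: [0.659, -0.1219, 0.1676]
tool_rot: [0.0, 0.689, 0.724, -0.001]
contact_force: [-0.6, -0.3, -8.9]
gripper_width: 0.316
grasp_force: 90.3
```

```bash
python3 - <<'E'
from h import *
P=[]
for i in range(3): o=get_obs();w=cam("wrist");P.append(o["eef_pos"]*1000)
print(np.round(P,1));tool()
cv2.imwrite("pics/w6.png",w["img"])
# predicted iron edges/bay in wrist view
E
```

```text
[[ 659.  -121.9  167.6]
 [ 658.4 -119.1  167.7]
 [ 658.2 -117.2  167.9]]
t15.90 tcp(mm) [ 658.2 -116.1  168.2] ty yaw 3.1 F [-0.7  0.5 -9. ] w 0.313 g 90.3 q [ 0.47  0.59 -0.57  1.6   0.35  1.06 -0.14]
```

View pics/w6.png

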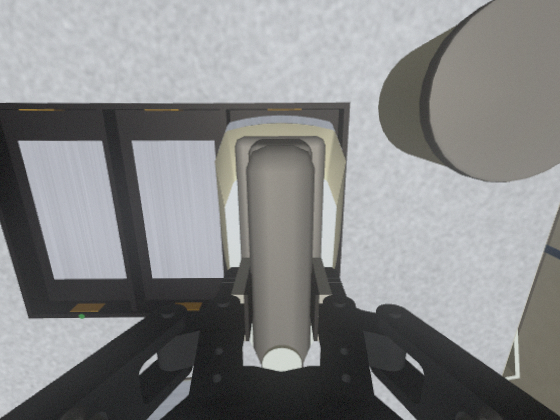

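The picture shows iron 2 hanging over the right (far) bay, with the heel near row 120 and the bay walls at columns about 228 and 346. I'll check the bay position with this nearer camera before lowering.

```bash
python3 - <<'E'
from h import *
o=tool();w=cam("wrist")
a=np.radians(3.126);R=np.array([[np.cos(a),-np.sin(a)],[np.sin(a),np.cos(a)]])
def cw(x,y,z): return [*(R@[x,y]+[.5511,-.143]),z]
for n,p in dict(TR=(.165,.108,.03),TL=(-.165,.108,.03),d1=(.0542,.108,.03),d0=(-.0542,.108,.03),BL=(-.165,-.108,.03)).items(): print(n,np.round(proj(w,cw(*p))[0],1))
tcp=o["eef_pos"];print("axis",proj(w,tcp+[-.004,.075,-.088]),proj(w,tcp+[-.004,.075,.0]),w["cx"])
g=w["img"].max(2)
print("row112",[(i) for i in range(200,370) if abs(int(g[112,i])-int(g[112,i-1]))>25])
print("left col60", [(i) for i in range(80,340) if abs(int(g[i,60])-int(g[i-1,60]))>30])
cv2.imwrite("pics/w7.png",w["img"])
E
```

```text
t15.90 tcp(mm) [ 658.2 -116.1  168.2] ty yaw 3.1 F [-0.7  0.5 -9. ] w 0.313 g 90.3 q [ 0.47  0.59 -0.57  1.6   0.35  1.06 -0.14]
TR [347.3 105.4]
TL [-38.7 104. ]
d1 [219.5 105.7]
d0 [ 93.5 105.2]
BL [ 26.2 319.2]
axis [[282.16366228 120.40726275]] [[282.46255792 121.59628959]] 281.07479964828696
row112 [349, 350]
left col60 [103, 104, 105, 141, 142, 279, 280, 318, 319]
```

My cradle model matches this view within about 1–2 mm (predicted BL (26,319) against (28,318); bay contacts line up too). Lowering.

>>> {"fn": "carry_out", "kwargs": {
  "rows": "0.5 0 -15 0;0 -0.5 -20 0;0 0 -18 0;0 0 -10 0;0 0 -5 0;0 0 -2 0;0 0 0 0"
}}

```text
t: 16.82
eef_pos: [0.6596, -0.1174, 0.0993]
tool_rot: [0.0, 0.688, 0.726, 0.0]
contact_force: [0.7, -0.8, -8.3]
gripper_width: 0.311
grasp_force: 90.3
```

>>> {"fn": "carry_out", "kwargs": {
  "rows": "0 0 -2 0;0 0 -1.5 0;0 0 -1 0;0 0 0 0"
}}

```text
t: 17.32
eef_pos: [0.6593, -0.1175, 0.0953]
tool_rot: [0.0, 0.688, 0.726, -0.0]
contact_force: [-3.7, -0.2, 1.3]
gripper_width: 0.311
grasp_force: 91.6
```

>>> {"fn": "carry_out", "kwargs": {
  "rows": "0 0 -0.7 0;0 0 -0.6 0;0 0 0 0"
}}

```text
t: 17.7
eef_pos: [0.6594, -0.1175, 0.0952]
tool_rot: [0.001, 0.688, 0.726, -0.0]
contact_force: [-9.4, -0.9, 10.4]
gripper_width: 0.311
grasp_force: 93.0
```

>>> {"fn": "carry_out", "kwargs": {
  "rows": "0 0 0.6 0;0 0 0 0;0 0 0 0;0 0 0 0;0 0 10 0;0 0 30 0;0 0 50 0;0 0 0 0",
  "claw": 50,
  "force": 45
}}

```text
t: 18.7
eef_pos: [0.6623, -0.117, 0.1892]
tool_rot: [0.004, 0.688, 0.726, 0.003]
contact_force: [-0.4, -0.9, -0.6]
gripper_width: 0.585
grasp_force: 0.0
```

```bash
python3 - <<'E'
from h import *
o=tool();w=cam("wrist");t=cam("top");s=cam("side")
a=w["img"][60:420,100:460];p=proj(s,[.66,-.14,.06])[0].astype(int)
b=s["img"][p[1]-60:p[1]+60,p[0]-75:p[0]+75]
c=t["img"][130:270,180:440]
b=cv2.resize(b,(400,320));c=cv2.resize(c,(400,215))
cv2.imwrite("pics/m8.png",np.hstack([cv2.resize(a,(400,400)),cv2.copyMakeBorder(np.vstack([b,c]),0,0,0,0,0)[:400]]) if 0 else np.hstack([cv2.resize(a,(400,535)),np.vstack([b,c])]))
g=w["img"].max(2)
E
```

```text
t18.70 tcp(mm) [ 662.3 -117.   189.2] ty yaw 3.1 F [-0.4 -0.9 -0.6] w 0.585 g 0.0 q [ 0.48  0.57 -0.58  1.58  0.34  1.08 -0.13]
```

View pics/m8.png

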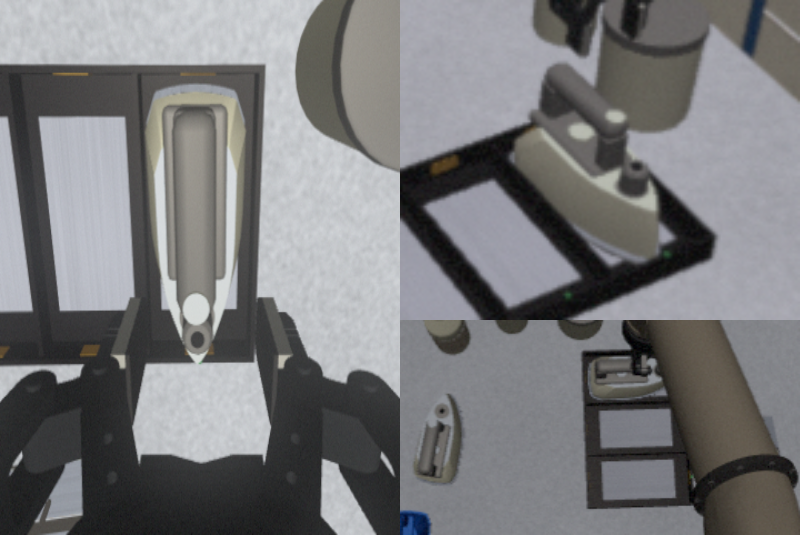

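Iron 2 with its rod is in the far bay, upright and between the walls. Iron 1 is still at its old place. Returning for rod 2 at (497,−402).

>>> {"fn": "carry_out", "kwargs": {
  "rows": "-20 -35.6 3 -10.4;-20.4 -35.6 3 -10.4;-20.4 -35.6 3 -10.4;-20.4 -35.6 3 -10.4;-20.4 -35.6 3 -10.3;-20.4 -35.6 3 -10.3;-20.4 -35.6 3 -10.3;-20.4 -35.6 3 -10.3;0 0 0 0;0 0 0 0"
}}

```text
t: 20.1
eef_pos: [0.4963, -0.4012, 0.2065]
tool_rot: [-0.001, 0.996, 0.091, -0.001]
contact_force: [-0.9, 0.2, 1.3]
gripper_width: 0.588
grasp_force: 0.0
```

```bash
python3 - <<'E'
from h import *
w=cam("wrist");o=tool();t=cam("top");s=cam("side")
p=proj(w,[.4975,-.4019,.093])[0];d=dark(w,p,5);print(p,d,"rod2",mm(onz(w,d,.093)))
p=proj(w,[.4484,-.4108,.093])[0];d=dark(w,p,5);print(p,d,"rod3",mm(onz(w,d,.093)))
# iron2 parked check: knob dimple in top and side
P=[.6617,-.1829,.093]
for r in(t,s):print(r["name"],proj(r,P),dark(r,proj(r,P)[0],4))
for r in (t,s):
  for th in("ironA_hole","ironA_grip"): print(r["name"],th,[(np.round(q,1).tolist(),round(c,2)) for q,c in pl(r,th)])
E
```

```text
t20.15 tcp(mm) [ 496.9 -400.6  206.7] ty yaw -79.5 F [-0.3  0.1 -0.3] w 0.587 g 0.0 q [ 0.74  0.45 -0.22  1.66  0.11  1.04 -0.9 ]
[282.07720128 208.04833277] [282.07142857 207.73809524] rod2 [497.8, -401.8, 93.0]
[281.94858583 259.72100371] [282.         259.33333333] rod3 [448.8, -410.8, 93.0]
top [[349.71963537 160.56400309]] [348.90748899 162.88546256]
side [[365.84879115 239.08836936]] [365.859375 239.3125  ]
top ironA_hole [([216.3, 139.1], 0.55)]
top ironA_grip []
side ironA_hole []
side ironA_grip [([340.4, 186.3], 0.35)]
```

Rod 2 is confirmed at (497.7,−401.8), and the parked iron's knob is exactly where a flat iron would put it.

>>> {"fn": "carry_out", "kwargs": {
  "rows": "0.8 -1 -40 -0.2;0 0 -40 0;0 0 -25 0;0 0 -15 0;0 0 -10 0;0 0 -4.5 0;0 0 0 0;0 0 0 0"
}}

```text
t: 21.45
eef_pos: [0.4977, -0.4035, 0.0739]
tool_rot: [0.0, 0.996, 0.088, 0.001]
contact_force: [0.7, 0.0, 0.4]
gripper_width: 0.585
grasp_force: 0.0
```

>>> {"fn": "carry_out", "kwargs": {
  "rows": "0 0 0 0;0 0 0 0;0 0 0 0;0 0 0 0;0 0 0 0;0 0 10 0;0 0 45 0;0 0 55 0;0 0 40 0",
  "claw": 15,
  "force": 45
}}

```text
t: 22.58
eef_pos: [0.4977, -0.4036, 0.2262]
tool_rot: [0.001, 0.996, 0.088, 0.001]
contact_force: [0.2, 0.1, -0.6]
gripper_width: 0.288
grasp_force: 44.8
```

```bash
python3 - <<'E'
from h import *
o=tool();t=cam("top");s=cam("side");cv2.imwrite("pics/t9.png",t["img"])
P=[.5684,.2553,.062]
for r in(t,s):
    p=proj(r,P)[0];d=dark(r,p,4);print(r["name"],p,d,mm(onz(r,d,.062)))
E
```

```text
t22.57 tcp(mm) [ 497.7 -403.6  226.2] ty yaw -79.9 F [ 0.2  0.1 -0.6] w 0.288 g 44.8 q [ 0.75  0.43 -0.22  1.64  0.1   1.08 -0.9 ]
top [206.58273911 188.73242725] [206.76706827 188.83935743] [568.1, 254.7, 62.0]
side [255.27078382 165.71580942] [255.58706468 166.39800995] [567.8, 251.7, 62.0]
```

Iron 1 hasn't moved. Carrying rod 2 to it.

>>> {"fn": "carry_out", "kwargs": {
  "rows": "4 40 0 0;5 54 0 -1;5 58 0 -2;5 58 0 -2;5 58 0 -2;5 58 0 -2;6 58 0 -2;6 58 0 -2;7 58 0 -2;7 58 0 -1"
}}

```text
t: 23.92
eef_pos: [0.552, 0.1563, 0.2228]
tool_rot: [0.0, 0.999, -0.052, -0.0]
contact_force: [1.3, -0.6, -0.6]
gripper_width: 0.285
grasp_force: 44.8
```

>>> {"fn": "carry_out", "kwargs": {
  "rows": "8 50 0 0;6 30 0 0;2 11 0 0;0 0 0 0;0 0 0 0"
}}

```text
t: 24.55
eef_pos: [0.5684, 0.2436, 0.2229]
tool_rot: [0.001, 0.999, -0.053, -0.0]
contact_force: [-0.0, -0.5, -0.3]
gripper_width: 0.284
grasp_force: 44.8
```

```bash
python3 - <<'E'
from h import *
o=tool();w=cam("wrist");tcp=o["eef_pos"]
h=dark(w,proj(w,[.568,.255,.062])[0],7);print("hole",h,mm(onz(w,h,.062)))
for z in(-.057,-.059):print("tip pred",proj(w,tcp+[0,0,z]))
np.save("w10.npy",w["W"]);cv2.imwrite("pics/w10.png",w["img"])
H=onz(w,h,.062)
# iron yaw: bar side via grey edges -> use outline moments
for a in range(-14,3,2):
    c,s=np.cos(np.radians(a)),np.sin(np.radians(a))
    q=[proj(w,[H[0]+x*c,H[1]+x*s,z])[0].round(0).tolist() for x,z in((49,0),(-141,0),(-133,.118),(-27,.118))];print(a,q)
E
```

```text
t24.55 tcp(mm) [568.4 243.6 222.9] ty yaw -96.0 F [-0.  -0.5 -0.3] w 0.284 g 44.8 q [-0.19  0.43 -0.43  1.68  0.2   1.08 -2.35]
hole [268.9551167  197.83901855] [567.9, 255.5, 62.0]
tip pred [[280.26614617 232.58866643]]
tip pred [[280.2708106  231.57269528]]
-14 [[107.0, 1405.0], [115.0, 1350.0], [114.0, 1354.0], [119.0, 1317.0]]
-12 [[152.0, 1403.0], [157.0, 1348.0], [157.0, 1352.0], [161.0, 1315.0]]
-10 [[196.0, 1401.0], [199.0, 1347.0], [199.0, 1351.0], [201.0, 1314.0]]
-8 [[239.0, 1400.0], [241.0, 1346.0], [241.0, 1350.0], [242.0, 1313.0]]
-6 [[283.0, 1400.0], [282.0, 1346.0], [282.0, 1349.0], [282.0, 1313.0]]
-4 [[326.0, 1400.0], [324.0, 1346.0], [324.0, 1349.0], [322.0, 1313.0]]
-2 [[370.0, 1401.0], [365.0, 1346.0], [366.0, 1350.0], [363.0, 1313.0]]
0 [[414.0, 1402.0], [407.0, 1347.0], [408.0, 1351.0], [403.0, 1314.0]]
2 [[458.0, 1404.0], [450.0, 1349.0], [450.0, 1353.0], [444.0, 1316.0]]
```

View pics/w10.png

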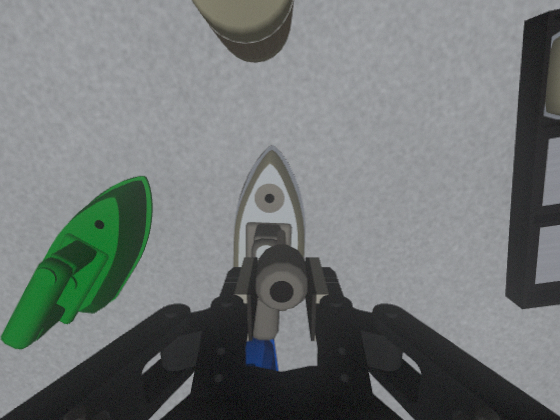

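The wrist view shows iron 1's hole at (269,198), its nose at (271,147), and the blue and green irons well clear. Computing the iron's yaw and the approach.

```bash
python3 - <<'E'
from h import *
w=cam("wrist");o=tool()
H=onz(w,dark(w,(269,198),7),.062);N=onz(w,(271,147),.004);d=N-H
print(mm(H),mm(N),np.linalg.norm(d[:2]),np.degrees(np.arctan2(d[1],d[0])))
g=cv2.cvtColor(w["img"],6)
# deck white mask symmetry: centreline of deck rows 170..215
for r in range(165,250,8):
    x=np.where(g[r,225:315]>150)[0]+225;print(r,x.min() if len(x) else 0,x.max() if len(x) else 0,end="; ")
t=cam("top")
for z,pp in((.118,"bar"),):
    pass
c,s=np.cos,np.sin
for a in(-10,-8,-6,-4,-2):
    A=np.radians(a);print(a,[proj(t,[H[0]+x*c(A),H[1]+x*s(A),z])[0].round(1).tolist() for x,z in((-.133,.118),(-.027,.118))])
tr=cv2.imread("pics/top0.png");print("top0 bar heel/front approx",(150+112/2.4,80+358/2.4),(150+126/2.4,80+283/2.4))
# bar mask in top0 : dark grey pixels
hsv=tr.max(2)
ys,xs=np.where(tr[195:235,190:215].max(2)<95);xs+=190;ys+=195
m=np.cov(np.c_[xs,ys].T);e=np.linalg.eigh(m)[1][:,1];print(xs.mean(),ys.mean(),e,len(xs))
E
```

```text
t24.65 tcp(mm) [568.5 243.8 223.1] ty yaw -96.0 F [ 0.5  0.  -0.6] w 0.282 g 44.8 q [-0.19  0.43 -0.43  1.68  0.2   1.08 -2.35]
[567.9, 255.5, 62.0] [613.7, 250.0, 4.0] 0.04606956356033459 -6.8606112981225555
165 225 314; 173 225 314; 181 225 314; 189 226 314; 197 225 313; 205 225 313; 213 225 313; 221 226 313; 229 240 314; 237 226 307; 245 239 296; -10 [[192.3, 228.9], [200.7, 193.7]]
-8 [[193.8, 229.2], [201.0, 193.8]]
-6 [[195.4, 229.4], [201.4, 193.8]]
-4 [[197.0, 229.6], [201.7, 193.9]]
-2 [[198.5, 229.7], [202.0, 193.9]]
top0 bar heel/front approx (196.66666666666669, 229.16666666666669) (202.5, 197.91666666666669)
202.39669421487602 216.8388429752066 [-0.04003282  0.99919837] 484
```

>>> {"fn": "carry_out", "kwargs": {
  "rows": "-0.5 6.5 0 0;-0.5 6.4 0 0;0 0 -25 0;0 0 -35 0;0 0 -20 0;0 0 -10 0;0 0 0 0;0 0 0 0;0 0 0 0"
}}

```text
t: 25.82
eef_pos: [0.5678, 0.2591, 0.1342]
tool_rot: [-0.0, 0.999, -0.051, 0.001]
contact_force: [-0.6, 0.4, -1.0]
gripper_width: 0.286
grasp_force: 44.8
```

```bash
python3 - <<'E'
from h import *
w=cam("wrist");o=tool();tcp=o["eef_pos"]
h=proj(w,[.5679,.2555,.062])[0];d=dark(w,h,7);print("hole pred",h,"dark",d)
print("tip pred",proj(w,tcp+[.0004,-.0012,-.059]))
x,y=int(h[0]),int(h[1]);crop(w,x-40,y-50,x+60,y+50,6,"c11.png");print(x-40,y-50)
cv2.imwrite("pics/w11.png",w["img"])
E
```

```text
t25.88 tcp(mm) [567.7 259.  134. ] ty yaw -95.9 F [-0.3  0.2 -0.4] w 0.284 g 44.8 q [-0.23  0.53 -0.41  1.75  0.26  0.92 -2.41]
hole pred [285.25959359 224.82597648] dark [285.28251121 225.19730942]
tip pred [[282.2832453  231.01738268]]
245 174
```

View pics/c11.png

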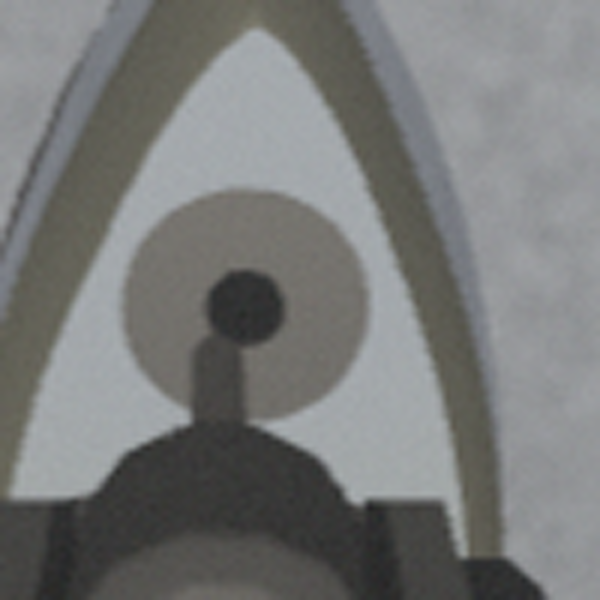

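The crop shows the hole at (286.0,225.3) px and the tip at (281.2,230.6). The correction is dx −0.7, dy −3.3, then descend.

>>> {"fn": "carry_out", "kwargs": {
  "rows": "-0.7 -3.3 0 0;0 0 0 0;0 0 -5 0;0 0 -5 0;0 0 -4 0;0 0 -3 0;0 0 -3 0;0 0 0 0"
}}

```text
t: 26.88
eef_pos: [0.5665, 0.2554, 0.1129]
tool_rot: [0.0, 0.999, -0.051, -0.0]
contact_force: [-0.3, -0.2, -0.6]
gripper_width: 0.284
grasp_force: 44.8
```

>>> {"fn": "carry_out", "kwargs": {
  "rows": "0 0 -8 0;0 0 -8 0;0 0 -8 0;0 0 -8 0;0 0 -6 0;0 0 -3 0;0 0 0 0"
}}

```text
t: 27.75
eef_pos: [0.5666, 0.2554, 0.0719]
tool_rot: [-0.0, 0.999, -0.051, -0.0]
contact_force: [0.8, 0.5, -1.1]
gripper_width: 0.285
grasp_force: 44.7
```

>>> {"fn": "carry_out", "kwargs": {
  "rows": "0 0 -1.2 0;0 0 -1 0;0 0 -1 0;0 0 0 0"
}}

```text
t: 28.25
eef_pos: [0.5666, 0.2555, 0.0689]
tool_rot: [-0.0, 0.999, -0.051, 0.0]
contact_force: [1.7, 0.8, 0.4]
gripper_width: 0.285
grasp_force: 44.8
```

>>> {"fn": "carry_out", "kwargs": {
  "rows": "0 0 -0.8 0;0 0 -0.7 0;0 0 0 0"
}}

```text
t: 28.62
eef_pos: [0.5667, 0.2555, 0.0688]
tool_rot: [0.0, 0.999, -0.051, 0.0]
contact_force: [-2.3, -1.7, 10.5]
gripper_width: 0.288
grasp_force: 46.0
```

Seated: 10.5 N at z = 68.8, as predicted. Releasing and moving above the handle.

>>> {"fn": "carry_out", "kwargs": {
  "rows": "0 0 0.6 0;0 0 0 0;0 0 0 0;0 0 5 0;0 0 20 0;0 0 45 0;-15 1.7 45 0;-50 5 8 0;0 0 0 0;0 0 0 0",
  "claw": 50
}}

```text
t: 29.88
eef_pos: [0.5022, 0.262, 0.1922]
tool_rot: [-0.0, 0.999, -0.051, 0.001]
contact_force: [0.2, -0.4, 0.5]
gripper_width: 0.589
grasp_force: 0.0
```

```bash
python3 - <<'E'
from h import *
w=cam("wrist");o=tool();tcp=o["eef_pos"];s=cam("side");t=cam("top")
for z in(.088,.093,.1):
    p=proj(w,[.5675,.2552,z])[0];print(z,p,end=" ")
d=dark(w,proj(w,[.5675,.2552,.088])[0],6);print("dimple",d,mm(onz(w,d,.088)))
for r in(s,):
    p=proj(r,[.5675,.2552,.088])[0];print("side",p,dark(r,p,4))
g=cv2.cvtColor(w["img"],6).astype(int)
for r in range(215,345,12): 
    row=cv2.GaussianBlur(w["img"],(5,5),0)[r].max(1).astype(int);e=[i for i in range(232,335) if abs(row[i+2]-row[i-2])>35];print(r,e[:1],e[-1:],end="; ")
print()
for a in (-8,-6,-4):
  A=np.radians(a);c,s_=np.cos(A),np.sin(A);L=lambda x,y,z:[.5675+(x-.046)*c-y*s_,.2552+(x-.046)*s_+y*c,z]
  print(a,[proj(w,L(x,y,.112))[0].round(0).tolist() for x,y in((.015,.014),(.015,-.014),(-.04,.014),(-.04,-.014))])
cv2.imwrite("pics/w12.png",w["img"])
E
```

```text
t29.93 tcp(mm) [502.5 261.8 191.7] ty yaw -95.9 F [0.3 0.7 0.8] w 0.583 g 0.0 q [-0.23  0.38 -0.45  1.84  0.2   0.97 -2.44]
0.088 [280.6825618  132.66717567] 0.093 [280.66767881 132.9616191 ] 0.1 [280.64579465 133.39456728] dimple [280.61904762 133.33333333] [567.0, 255.3, 88.0]
side [255.02237076 158.41018008] [255.69172932 165.06015038]
215 [235] [320]; 227 [235] [319]; 239 [245] [318]; 251 [241] [313]; 263 [232] [333]; 275 [232] [332]; 287 [232] [331]; 299 [232] [332]; 311 [275] [334]; 323 [280] [283]; 335 [282] [285]; 
-8 [[260.0, 177.0], [298.0, 178.0], [259.0, 245.0], [294.0, 247.0]]
-6 [[262.0, 178.0], [300.0, 178.0], [263.0, 246.0], [298.0, 246.0]]
-4 [[263.0, 178.0], [301.0, 177.0], [267.0, 247.0], [302.0, 246.0]]
```

The knob is where a seated one should appear (280.6,133), and the hand is aligned over the handle. Gripping.

>>> {"fn": "carry_out", "kwargs": {
  "rows": "0 0 -30 0;0 0 -35 0;0 0 -25 0;0 0 -13.5 0;0 0 0 0;0 0 0 0"
}}

```text
t: 30.78
eef_pos: [0.5023, 0.2626, 0.0884]
tool_rot: [-0.0, 0.999, -0.051, 0.001]
contact_force: [-0.4, 0.7, 0.2]
gripper_width: 0.588
grasp_force: 0.0
```

>>> {"fn": "carry_out", "kwargs": {
  "rows": "0 0 0 0;0 0 0 0;0 0 0 0;0 0 0 0;0 0 0 0;0 0 5 0;0 0 10 0;0 0 20 0;0 0 35 0;0 0 0 0",
  "claw": 15,
  "force": 90
}}

```text
t: 32.02
eef_pos: [0.503, 0.2628, 0.1596]
tool_rot: [-0.001, 0.999, -0.052, 0.002]
contact_force: [0.2, 0.7, -7.9]
gripper_width: 0.311
grasp_force: 89.0
```

```bash
python3 - <<'E'
from h import *
cam("wrist");tool();w=cam("wrist");o=tool();tcp=o["eef_pos"]
# knob position in hand: height of the knob dimple (iron frame +66, +26..)
A=np.radians(-5.9);n=np.array([np.cos(A),np.sin(A),0]);P=tcp+.066*n
dz=.088-.088
p=proj(w,P)[0];d=dark(w,p,6);print("knob pred",p,"seen",d,"->",mm(onz(w,d,tcp[2])-tcp))
cv2.imwrite("pics/w13.png",w["img"])
E
```

```text
t32.08 tcp(mm) [501.8 261.9 157.8] ty yaw -95.9 F [  0.2   0.  -10.5] w 0.315 g 89.1 q [-0.24  0.42 -0.45  1.87  0.23  0.9  -2.47]
t32.12 tcp(mm) [500.9 261.3 156.6] ty yaw -95.9 F [-0.5 -0.2 -8.7] w 0.313 g 89.1 q [-0.24  0.42 -0.44  1.87  0.23  0.9  -2.47]
knob pred [281.48562639 143.91702076] seen [286.28571429 149.85714286] -> [62.7, -8.7, 0.0]
```

>>> {"fn": "carry_out", "kwargs": {
  "rows": "5 -32 5 7;5 -42 5 9.9;5 -45 5 10.3;5 -45 5 10.3;5 -45 0 10.3;5 -45 0 10.3;5 -45 0 10.3;5 -45 0 10.3;5 -42 0 10.3;5 -38 0 10"
}}

```text
t: 33.38
eef_pos: [0.5499, -0.1638, 0.1752]
tool_rot: [-0.002, 0.686, 0.728, -0.001]
contact_force: [0.8, 0.1, -8.5]
gripper_width: 0.314
grasp_force: 89.3
```

>>> {"fn": "carry_out", "kwargs": {
  "rows": "0 0 0 0;0 0 0 0;0 0 0 0"
}}

```text
t: 33.75
eef_pos: [0.551, -0.1604, 0.1768]
tool_rot: [-0.001, 0.687, 0.727, -0.0]
contact_force: [-0.4, 0.4, -8.6]
gripper_width: 0.315
grasp_force: 90.3
```

```bash
python3 - <<'E'
from h import *
cam("wrist");cam("wrist");w=cam("wrist");o=tool();tcp=o["eef_pos"]
A=np.radians(93.1);n=np.array([np.cos(A),np.sin(A),0])
for zk in (0,-.002): 
    p=proj(w,tcp+.066*n+[0,0,zk])[0];d=dark(w,p,15);print("knob pred",p,"seen",d,mm(onz(w,d,tcp[2])-tcp))
a=np.radians(3.126);R=np.array([[np.cos(a),-np.sin(a)],[np.sin(a),np.cos(a)]])
cw=lambda x,y,z:[*(R@[x,y]+[.5511,-.143]),z]
B=cv2.GaussianBlur(w["img"],(3,3),0).max(2).astype(int)
for nme,p in dict(TL=(-.165,.108,.03),BL=(-.165,-.108,.03),TR=(.165,.108,.03),d0=(-.0542,.108,.03)).items():
    q=proj(w,cw(*p))[0];print(nme,np.round(q,1))
# left & top outer wall edges: scan column / row transitions bright->dark
q0,q1=proj(w,cw(-.165,.03,.03))[0],proj(w,cw(-.165,.07,.03))[0]
for q in(q0,q1):
    r=int(round(q[1]));
    if 0<=r<420:e=[i for i in range(max(3,int(q[0])-25),min(556,int(q[0])+25)) if B[r,i-2]-B[r,i+2]>40];print("left wall pred",q.round(1),"seen",e)
for x in(-.13,-.09):
    q=proj(w,cw(x,.108,.03))[0];c=int(round(q[0]))
    if 0<=c<560:e=[i for i in range(max(3,int(q[1])-25),int(q[1])+25) if B[i-2,c]-B[i+2,c]>40];print("top wall pred",q.round(1),"seen",e)
cv2.imwrite("pics/w14.png",w["img"])
E
```

```text
t33.90 tcp(mm) [ 551.5 -160.9  177.4] ty yaw 3.2 F [-0.3  0.  -9. ] w 0.311 g 90.2 q [ 0.7   0.46 -0.68  1.82  0.34  0.99 -0.06]
knob pred [282.87236323 143.03549561] seen [282.60492041 144.89951761] [-3.6, 65.1, 0.0]
knob pred [282.85299423 142.70031787] seen [282.60492041 144.89951761] [-3.6, 65.1, 0.0]
TL [88.8 56.5]
BL [127.9 281.7]
TR [477.4  56.6]
d0 [219.6  57.6]
left wall pred [105.5 150.2] seen [106, 107, 108, 109, 110]
left wall pred [ 97.4 104.3] seen [97, 98, 99, 100, 101, 102]
top wall pred [130.4  57. ] seen [54, 55, 56, 57, 58]
top wall pred [177.6  57.4] seen [54, 55, 56, 57, 58]
```

Held iron and bay are aligned within about 2 mm. Lowering into the middle bay.

>>> {"fn": "carry_out", "kwargs": {
  "rows": "1.3 -1.3 -15 0;0 0 -22 0;0 0 -20 0;0 0 -12 0;0 0 -6 0;0 0 -2 0;0 0 0 0;0 0 0 0"
}}

```text
t: 34.9
eef_pos: [0.5533, -0.1633, 0.1011]
tool_rot: [0.001, 0.688, 0.726, 0.0]
contact_force: [0.0, -0.3, -7.9]
gripper_width: 0.308
grasp_force: 90.3
```

>>> {"fn": "carry_out", "kwargs": {
  "rows": "0 0 -2 0;0 0 -2 0;0 0 0 0;0 0 0 0"
}}

```text
t: 35.4
eef_pos: [0.5528, -0.1632, 0.0965]
tool_rot: [-0.0, 0.688, 0.726, 0.0]
contact_force: [0.2, 0.1, -8.4]
gripper_width: 0.31
grasp_force: 90.4
```

>>> {"fn": "carry_out", "kwargs": {
  "rows": "0 0 -1.2 0;0 0 -1 0;0 0 -0.8 0;0 0 0 0;0 0 0 0"
}}

```text
t: 36.02
eef_pos: [0.553, -0.1639, 0.0941]
tool_rot: [0.001, 0.688, 0.726, -0.0]
contact_force: [-3.0, -4.2, 2.5]
gripper_width: 0.314
grasp_force: 91.6
```

Touchdown at z ≈ 94 against about 93.4 expected. Releasing and rising.

>>> {"fn": "carry_out", "kwargs": {
  "rows": "0 0 0 0;0 0 0 0;0 0 0 0;0 0 0 0;0 0 10 0;0 0 30 0;0 0 50 0;0 0 50 0;0 0 0 0;0 0 0 0",
  "claw": 50
}}

```text
t: 37.28
eef_pos: [0.5525, -0.1633, 0.2336]
tool_rot: [0.0, 0.688, 0.726, -0.0]
contact_force: [0.5, 0.0, -0.1]
gripper_width: 0.589
grasp_force: 0.0
```

```bash
python3 - <<'E'
from h import *
w=cam("wrist");o=tool();s=cam("side");t=cam("top")
A=np.radians(93.1);n=np.array([np.cos(A),np.sin(A)])
K={"iron1":[*(np.array([.5528,-.1635])+.066*n),.093],"iron2":[.6617,-.1829,.093]}
for k,P in K.items():
  for r in(w,s,t):
    p=proj(r,P)[0]
    if 8<p[0]<550 and 8<p[1]<410:
        d=dark(r,p,7 if r is w else 4);print(k,r["name"],p.round(1),d.round(1),"off mm",mm(onz(r,d,.093)-P))
for th in("ironA_hole","rodA_seat","ironA_grip","rodA"):
    for r in(w,s,t):print(th,r["name"],[(np.round(q,1).tolist(),round(c,2),mm(onz(r,q,.067))) for q,c in pl(r,th)])
# spare rod 3 in rack
for r in(s,t):
    p=proj(r,[.4488,-.4108,.093])[0];d=dark(r,p,4);print("rod3",r["name"],p.round(1),d.round(1))
# bystander change
for c in("top","side"):
    a=cv2.imread(f"pics/{c}0.png").astype(int);b=(t if c=="top" else s)["img"].astype(int)
    for nme,q,zz in(("tub",(.793,-.021),.06),("spr",(.774,.121),.06),("det",(.73,.243),.08)):
        x,y=proj(t if c=="top" else s,[*q,zz])[0].astype(int);dd=np.abs(a-b)[y-20:y+20,x-14:x+14].mean();print(c,nme,round(dd,1))
cv2.imwrite("pics/f_w.png",w["img"]);cv2.imwrite("pics/f_s.png",s["img"]);cv2.imwrite("pics/f_t.png",t["img"])
E
```

```text
t37.33 tcp(mm) [ 552.  -163.3  232.7] ty yaw 3.1 F [-0.5 -0.6  0.5] w 0.589 g 0.0 q [ 0.73  0.4  -0.71  1.76  0.29  1.09 -0.02]
iron1 wrist [282.2 130.7] [281.5 132.9] off mm [-0.5, -1.9, -0.0]
iron1 side [308.  230.7] [308.5 231.9] off mm [-1.1, -4.4, -0.0]
iron1 top [321.5 195.9] [321.4 198.7] off mm [-8.5, 0.3, -0.0]
iron2 wrist [391.5 226.5] [392.7 228.8] off mm [1.6, -2.3, -0.0]
iron2 side [365.8 239.1] [366.9 240.4] off mm [-0.4, -4.9, -0.0]
iron2 top [349.7 160.6] [354.3 157.7] off mm [9.5, -14.1, -0.0]
ironA_hole wrist []
ironA_hole side [([332.1, 366.0], 0.36, [413.3, -443.3, 67.0])]
ironA_hole top []
rodA_seat wrist []
rodA_seat side [([335.8, 346.9], 0.56, [443.3, -407.9, 67.0]), ([363.2, 248.7], 0.32, [655.5, -186.7, 67.0])]
rodA_seat top [([348.6, 164.8], 0.64, [655.5, -183.6, 67.0])]
ironA_grip wrist []
ironA_grip side []
ironA_grip top []
rodA wrist []
rodA side [([334.5, 366.0], 0.51, [417.5, -445.3, 67.0]), ([315.8, 267.8], 0.43, [517.7, -195.8, 67.0])]
rodA top [([296.5, 129.4], 0.36, [766.6, -18.6, 67.0]), ([331.7, 168.0], 0.21, [643.6, -130.8, 67.0])]
rod3 side [340.2 338.8] [340.6 339.6]
rod3 top [425.5 231.7] [432.2 232.5]
top tub 5.8
top spr 6.5
top det 6.2
side tub 4.3
side spr 82.1
side det 13.5
```

```bash
python3 - <<'E'
from h import *
w=cam("wrist");s=cam("side")
for k,a,b in(("iron1",(281.5,132.9),(308,231)),("iron2",(392.7,228.8),(366,239.5))):
    for n in (4,6): print(k,n,mm(tri([(w,dark(w,a,n+3)),(s,dark(s,b,n))])))
E
```

```text
iron1 4 [549.0, -99.7, 90.4]
iron1 6 [549.7, -101.1, 76.1]
iron2 4 [663.6, -185.8, 91.0]
iron2 6 [655.4, -182.2, 103.2]
```

Both knob tops triangulate at about 91 mm (93 expected), so both rods are seated and both irons flat. Handing in.

```bash
python3 -c "
from station import *
print(hand_in())"
```

```text
the job is handed in; nothing more can be done
None
```

I handed the job in: both white irons have a rod fitted, knob on the deck, and are parked flat in the middle and far bays; the spare rod is still in the rack, and the hand-in returned no verdict.

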